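# Align the sighting compass and energise the field coil

### The job

Set the clear sighting compass flat on the grey calibration plate under the copper coil, pushed up against both steel stop pins and turned so that its black sight vane faces squarely toward the red arrow. Once it is set and let go, flip the chrome toggle on the cream test box fully over, away from the robot, to switch the coil on. Do not bump the coil, and leave the two brass wheels, the hex key and the dish where they are.

Things in the scene. Friction and masses are not known exactly. Their poses are not given: they have to be found in the camera images.
- compass: Loose clear round compass, 54 mm diameter, 26 mm tall (sight parts on top reach 38 mm), about 0.11 kg, flat on the desk at any yaw. Origin: centre of its underside; z up. Its +x points to the black two-pronged sight vane on the rim of the top; a low brass lens bracket is on the other side of the rim (-x). Both lie inside the 54 mm circle, so the round side can be gripped anywhere.
- sight (a point): Tip of the compass's black sight vane, 22.5 mm from the compass axis, 38 mm above its underside.
- fixture: Fixed grey plate, 8 mm thick, x -55 to +80, y -80 to +80 mm in its frame; origin at desk height under the nest centre; its -x side is open, roughly toward the middle of the desk (-y). Flat white dial of radius 54 mm round the nest. Two steel stop pins (8 mm diameter, tops 22 mm above the desk) at x +23.0, y +/-20.7 mm: a compass pushed to +x against both has its axis on the nest centre.
- nest (a point): Nest centre on the plate's top (8 mm above the desk): where the compass origin is when it stands on the plate touching both pins. Axes as the fixture's.
- coil: Fixed rectangular copper coil over the plate, origin and axes as the fixture: frame of 14 mm bars, underside 125 mm and top 143 mm above the desk, outside x -10 to +73, y -80 to +80 mm; 12 mm posts at x +66, y +/-73 mm. A gripper pointing straight down at the nest would strike it: lean the tool back to the plate's -x side by 35 to 45 degrees.
- index: The flat red arrow printed on the plate's dial. Origin: the nest centre (8 mm above the desk); its +x axis points from there to the arrow, which lies 33 to 53 mm out, on the open side of the plate. The compass's +x must point the same way.
- testbox: Fixed cream enamel test box, 140 (x) x 110 (y) x 70 mm tall; origin: centre of its underside. A toggle stands on its top: a 70 x 50 x 25 mm grey block centred at x +15 mm; the pivot lies at x +15, y 0, z 92 mm and runs along y. Two small terminals (10 mm diameter, 8 mm tall) stand at x -45, y +/-35 mm.
- toggle (a joint): Chrome toggle angle in rad: 0 = off, leaning 0.5 rad to the box's -x (robot) side; 1 = on, leaning 0.5 rad to its +x side. It stays where it is left; a few newtons at the ball move it.
- toggle_tip (a point): Centre of the chrome ball (26 mm diameter) at the toggle's end, 50 mm from the pivot.
- wheel_a: Loose brass adjustment wheel, 40 mm diameter, 16 mm tall, close beside the compass. Origin: centre of underside. Leave alone.
- wheel_b: Another such brass wheel. Leave alone.
- hexkey: Loose black L-shaped hex key, 6 mm thick, lying flat: long leg from x -35 to +35 mm at y -8 mm, short leg at x +35 from y -8 to +18 mm. Leave alone.
- dish: Loose white porcelain dish, 76 mm across, 20 mm tall. Origin: centre of underside. Leave alone.
There are look-alikes about, which are no part of the job. Of the things that look like the compass, the smallest one is meant. What is shaped like the fixture but green is not meant.

How it is judged (in metres and radians):
On the way, in this order (a step that is already met when the one before it is completed fails the run):
1. the compass stands on the plate against both stops, its sight vane facing the red arrow, let go and at rest, with the toggle still off (horizontal distance between compass and nest below 0.003 m and z of compass in the frame of nest below 0.003 m and angle between compass's own z axis and vertical below 0.05 rad and angle between the x axis of compass and the x axis of index, either way round below 0.087 rad and x of sight in the frame of index above 0.015 m and linear speed of compass below 0.01 m/s and contact force between the fingers and compass below 0.1 N and value of joint toggle below 0.4 rad), for 0.3 s.
2. the toggle is flipped fully over (value of joint toggle above 0.88 rad), for 0.2 s.
At the end, for the whole second after the job is handed in: The compass stands flat on the plate, let go and at rest, its axis within 3 mm of the nest centre (touching both pins) and its sight vane within 5 degrees of the red arrow's direction; the toggle reads over 0.88 rad (1 is fully on) (horizontal distance between compass and nest below 0.003 m and z of compass in the frame of nest below 0.003 m and angle between compass's own z axis and vertical below 0.05 rad and angle between the x axis of compass and the x axis of index, either way round below 0.087 rad and x of sight in the frame of index above 0.015 m and linear speed of compass below 0.01 m/s and contact force between the fingers and compass below 0.1 N and value of joint toggle above 0.88 rad).
It fails at once if the coil is bumped (over 3 N) (contact force between coil and anything else above 3 N).
It fails at once if the wheel a is displaced by more than 15 mm (distance of wheel_a from where it was at the start of the episode above 0.015 m).
It fails at once if the wheel b is displaced by more than 15 mm (distance of wheel_b from where it was at the start of the episode above 0.015 m).
It fails at once if the hexkey is displaced by more than 15 mm (distance of hexkey from where it was at the start of the episode above 0.015 m).
It fails at once if the dish is displaced by more than 15 mm (distance of dish from where it was at the start of the episode above 0.015 m).
It also fails if it takes over 67 s, if anything falls off the work surface, if the arm or the gripper's body presses on something with over 40 N, if the wrist force passes 120 N, or if a joint passes its speed limit or range.

### The arm

A 6-joint arm with a two-finger parallel gripper is mounted at the origin on the work surface. World frame = base frame: x ahead of the robot, y to its left, z up, the work surface at z = 0. Lengths are in mm, angles in rad, forces in N, time in s.
With the tool pointing down it reaches from about 250 to 850 mm from the base axis. Payload 12.5 kg.
Tool frame: the origin (TCP) lies between the finger pads; the fingertips stand 8 mm ahead of it and the grasp point (between the pads) lies 11 mm behind it; z points along the fingers, y is the direction in which the jaws open and shut (so a half turn about z gives the same grasp; the last joint's range is limited). The gripper opens to 93 mm and grips with 3 to 60 N. Pads are 15 mm wide; open, the fingers measure 128 mm over their backs; the gripper's body (75 mm by 188 mm) begins 65 mm behind the grasp point.
Start: joints at [-1.19, 0.351, 1.652, -0, 1.139, -0.085], TCP at [247.041, -491.381, 226.633] pointing down, gripper open.
Joint ranges: [-2.75, 2.75], [-0.79, 2.1], [0.01, 2.65], [-1.57, 4.71], [0.07, 3.14], [-2.87, 2.87]. Speed limits (rad/s): [2.22, 2.22, 2.79, 3.14, 3.14, 3.14].

### API

Orientations are given as a rotation vector (axis times angle).
In Python, from plant import ctrl gives the robot as it stands.
- The arm moves only by the tool play_rows, never from a script. Its argument "increments" is a list of rows, each an object of numbers: "x", "y", "z": the shift along the world's x, y, z scaled (see below); "ax", "ay", "az": the turn, a rotation vector about the world's x, y, z scaled (see below); "grip": the opening, from 0 (shut) to 1 (fully open). In form: [{"x": .., "y": .., "z": .., "ax": .., "ay": .., "az": .., "grip": ..}, ...]. A call has 1 to 10 rows; each row shifts and turns the pose as measured when the row begins; what a row does not reach is not made up. The controller multiplies each number of a shift by 0.25 m and each number of a turn by 0.5 rad. A row lasts 1/12 s, in which the tool goes at most 41.7 mm and 7.16 degrees, less where a joint would pass 70% of its speed; a pose out of reach is approached as far as the arm can. A call with a number of a shift or a turn outside -1 to 1 is refused whole. A call with a gripper value outside its range is refused whole. The fingers move at their own pace and stop on an object; "squeeze" is the grip in N (left out, the last holds). Time passes only in rows, so rows that do not move let the fingers close. It gives the time, the measured TCP pose, the force and the opening at its end, in the units of the state.
- ctrl.read_state(): the state, without advancing time (a new reading comes with each control period).
- ctrl.capture(name): name is "scene" or "top"; returns a dict with "image" (400x640x3 uint8, red, green, blue), "fx", "fy", "cx", "cy" (pixels), "k1" (the pictures are not rectified: a ray, as slopes to the right and down, at radius r is drawn at 1 + k1 r^2 times it, then the intrinsics apply), "R" (3x3) and "t" (3): a world point X has camera coordinates R X + t. Camera axes: x right, y down, z forward; pixel columns grow to the right and rows downward; lengths in mm; the calibration is good to about 2 mm. A picture is of the moment at which its call begins. There is no depth.
- ctrl.sign_off(): hands the job in, once; it reports no verdict.
The state is a dict: "t": time; "q": joint angles; "joint_velocities": joint speeds; "tau": joint torques, N m; "ee_pos": TCP position; "eef_rot": TCP orientation; "contact_force": force on the tool from outside, world axes, zero at the start; "wrist_torque": the same for the moment, N m; "grip_width": finger opening in mm.
Only numpy, scipy, OpenCV 4.12 (cv2) and the standard library are available. Lean on these libraries where they do the work, as an engineer would, in place of code of your own. Each camera call takes 0.05 s, during which the arm holds its last target. There are 200 camera calls.

## Working session

There is one attempt and no reset: what is moved stays moved. The work goes in short steps, Python scripts to look and compute and a tool call to move; the robot and the scene stay as the last step left them, time stands still between calls to the robot, and variables do not carry over. Pictures are saved under pics/ and viewed, about 8 in all and at most 12, crops included, and the job is handed in when it is done.

Besides the shell and the picture viewer there is one more tool, called after "Request:" by a JSON object that holds its "op" and its "data", one argument or row to a line. play_rows: Moves the arm, as the interface text tells. Shifts and turns lie within -1 to 1; 1 stands for 0.25 m of shift or 0.5 rad of turn. Its arguments: {"type":"object","properties":{"increments":{"type":"array","items":{"type":"object","properties":{"x":{"type":"number","minimum":-1,"maximum":1},"y":{"type":"number","minimum":-1,"maximum":1},"z":{"type":"number","minimum":-1,"maximum":1},"ax":{"type":"number","minimum":-1,"maximum":1},"ay":{"type":"number","minimum":-1,"maximum":1},"az":{"type":"number","minimum":-1,"maximum":1},"grip":{"type":"number"}}}},"squeeze":{"type":"number"}},"required":["increments"]}

```bash
mkdir -p pics; ls
python3 - <<'E'
from plant import ctrl
import cv2,numpy as np,pickle
s=ctrl.read_state();print({k:np.round(v,3).tolist() for k,v in s.items()})
for n in("scene","top"):
    c=ctrl.capture(n);pickle.dump(c,open(f"{n}0.pkl","wb"))
    cv2.imwrite(f"pics/{n}0.png",c["image"][:,:,::-1])
    print(n,c["fx"],c["fy"],c["cx"],c["cy"],c["k1"],np.round(c["R"],3).tolist(),np.round(c["t"],1).tolist(), (-c["R"].T@c["t"]).round())
E
```

```text
pics
{'t': 0.0, 'q': [-1.19, 0.351, 1.652, 0.0, 1.139, -0.085], 'joint_velocities': [0.0, 0.002, 0.001, 0.002, -0.001, 0.001], 'tau': [-0.001, -49.733, -28.525, 0.07, 0.026, -0.0], 'ee_pos': [246.902, -491.07, 226.093], 'eef_rot': [-3.056, -0.725, 0.0], 'contact_force': [0.413, 0.189, -0.03], 'wrist_torque': [-0.027, 0.019, -0.006], 'grip_width': 92.964}
scene 434.91558775134274 434.91558775134274 317.07785542662623 198.91686832805462 -0.09517070458993973 [[-0.65, 0.76, 0.009], [0.556, 0.483, -0.676], [-0.518, -0.434, -0.737]] [383.6, -240.8, 1317.8] [1066.  397.  805.]
top 420.0043317568917 420.0043317568917 321.6256744062748 201.19489722772423 -0.01179623468648561 [[-0.002, -1.0, -0.026], [-0.995, 0.004, -0.097], [0.097, 0.026, -0.995]] [-6.6, 589.1, 889.9] [500. -32. 942.]
```

View pics/top0.png

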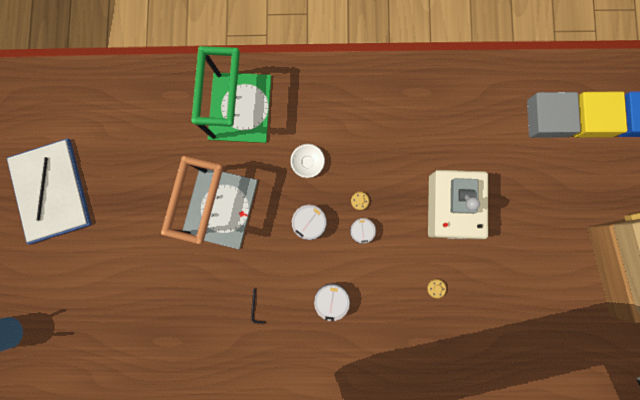

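View pics/scene0.png

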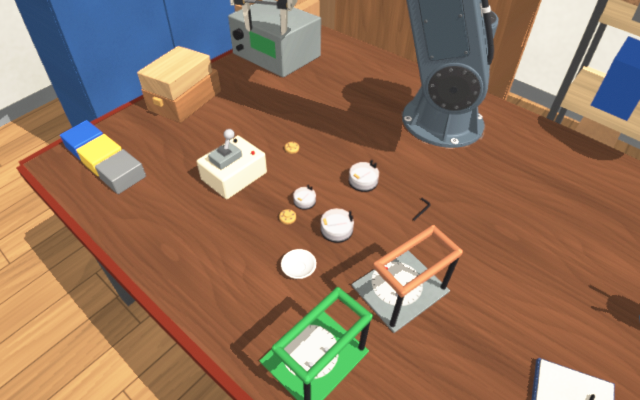

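Top view: there are three compass-like discs at (309,222), (332,302) and (363,231). The last is the smallest and sits beside the wheel at (360,201), so I choose it. There are two fixtures, green (240,105) and grey with the copper coil (220,208); I choose the grey. The test box is at (458,205). Next is a close crop.

```bash
cat > h.py <<'E'
import numpy as np,cv2,pickle
def load(n): return pickle.load(open(n+".pkl","rb"))
def ray(c,u,v):
    K=np.array([[c["fx"],0,c["cx"]],[0,c["fy"],c["cy"]],[0,0,1]])
    p=cv2.undistortPoints(np.array([[[u,v]]],float),K,np.array([c["k1"],0,0,0.]))[0,0]
    R=np.array(c["R"]);t=np.array(c["t"])
    return -R.T@t, R.T@np.array([p[0],p[1],1])
def onz(c,u,v,z):
    o,d=ray(c,u,v);return o+d*(z-o[2])/d[2]
def proj(c,X):
    K=np.array([[c["fx"],0,c["cx"]],[0,c["fy"],c["cy"]],[0,0,1]])
    return cv2.projectPoints(np.array(X,float).reshape(-1,3),cv2.Rodrigues(np.array(c["R"]))[0],np.array(c["t"],float),K,np.array([c["k1"],0,0,0.]))[0][:,0]
def tri(c1,p1,c2,p2):
    o1,d1=ray(c1,*p1);o2,d2=ray(c2,*p2)
    A=np.stack([d1,-d2],1);s=np.linalg.lstsq(A,o2-o1,rcond=None)[0]
    a,b=o1+s[0]*d1,o2+s[1]*d2;return (a+b)/2,np.linalg.norm(a-b)
E
python3 - <<'E'
from h import *
c=load("top0")["image"][:,:,::-1];s=load("scene0")["image"][:,:,::-1]
A=cv2.resize(c[150:255,155:265],None,fx=5,fy=5,interpolation=cv2.INTER_CUBIC)  #550x525
B=cv2.resize(c[185:255,340:385],None,fx=5,fy=5,interpolation=cv2.INTER_CUBIC) #225x350
o=np.zeros((525,780,3),np.uint8);o[:525,:550]=A;o[:350,555:780]=B
cv2.imwrite("pics/crop1.png",o)
A=cv2.resize(s[225:330,345:465],None,fx=4,fy=4,interpolation=cv2.INTER_CUBIC) #480x420
B=cv2.resize(s[120:230,190:260],None,fx=4,fy=4,interpolation=cv2.INTER_CUBIC) #280x440
o=np.zeros((600,780,3),np.uint8);o[:420,:480]=A;o[:440,490:770]=B
C=cv2.resize(s[175:215,285:325],None,fx=4,fy=4,interpolation=cv2.INTER_CUBIC);o[440:600,490:650]=C
cv2.imwrite("pics/crop2.png",o)
E
```

```text
(no output)
```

View pics/crop1.png

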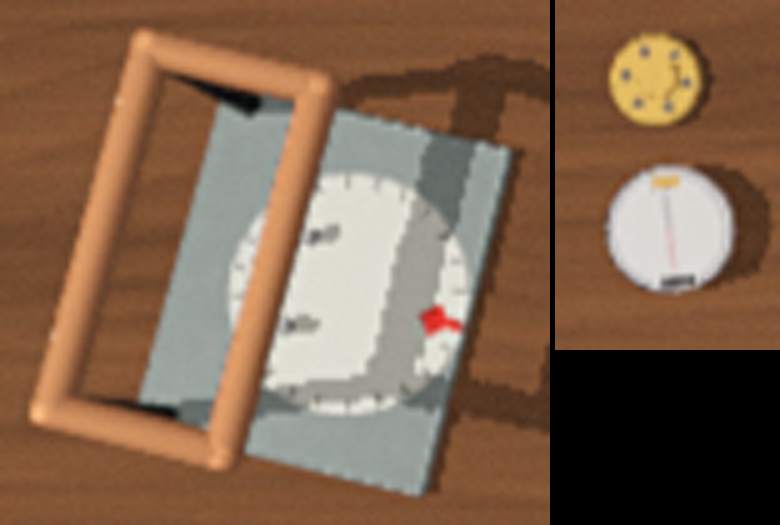

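View pics/crop2.png

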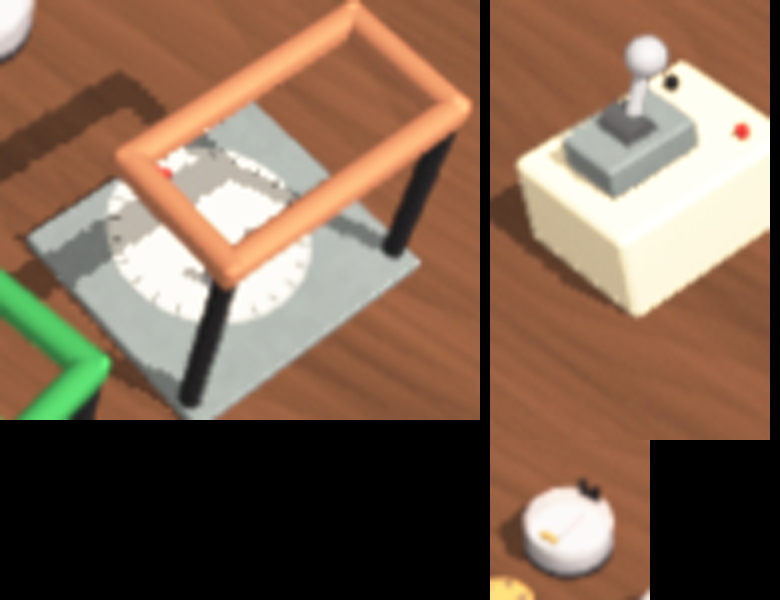

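The crops show the smallest compass centred at full-image (363,231), with its vane at (365,241) and brass bracket at (362,221). The grey plate's arrow is at (243,214) and its corners at (257,180) and (239,249). The toggle leans to image-down, toward the robot. Now I'll measure.

Run:
```python
from h import *
T=load("top0");S=load("scene0")
def up(x,y,u0,v0,k): return ((x+.5)/k-.5+u0,(y+.5)/k-.5+v0)
def blob(c,lo,hi,box):
    u0,v0,u1,v1=box
    h=cv2.cvtColor(np.ascontiguousarray(c["image"][v0:v1,u0:u1]),cv2.COLOR_RGB2HSV)
    m=cv2.inRange(h,lo,hi);k,l,st,ce=cv2.connectedComponentsWithStats(m)
    i=1+np.argmax(st[1:,4]);cs,_=cv2.findContours((l==i).astype(np.uint8),cv2.RETR_EXTERNAL,cv2.CHAIN_APPROX_NONE)
    return ce[i]+[u0,v0],st[i,4],cs[0][:,0]+[u0,v0]
def circ(P):
    A=np.c_[2*P[:,:2],np.ones(len(P))];x=np.linalg.lstsq(A,(P[:,:2]**2).sum(1),rcond=None)[0]
    return x[:2],np.sqrt(x[2]+x[:2]@x[:2])
# compass
for c,b in((T,(345,214,380,250)),):
    ce,a,ct=blob(c,(0,0,120),(180,70,255),b)
    hull=cv2.convexHull(ct.astype(np.int32))[:,0]
    P=np.array([onz(c,u,v,26) for u,v in hull]);print("compass",ce,a,circ(P))
for p in((678,281),(665,181)):
    z=34 if p[1]>250 else 29
    q=up(p[0]-555,p[1],340,185,5);print(q,onz(T,*q,z))
# wheel a, b, dish
for n,b,z in(("wa",(348,190,372,212),16),("wb",(425,277,450,302),16)):
    ce,a,ct=blob(T,(15,110,120),(35,255,255),b);P=np.array([onz(T,u,v,z) for u,v in ct]);print(n,ce,circ(P))
print("dish",onz(T,308,161,20)); print("hex",onz(T,255,290,3),onz(T,255,322,3)); print("bigA",onz(T,309,222,26),"bigB",onz(T,332,302,26))
# fixture
cr=[(512,150),(425,495),(220,100)]
cr=[onz(T,*up(*p,155,150,5),8) for p in cr];print("plate",np.round(cr,1))
e=cr[0]-cr[1];print("yaw of +y",np.degrees(np.arctan2(e[1],e[0])),np.linalg.norm(e))
co=[(145,40),(322,85),(40,412),(222,458)]
co=np.array([onz(T,*up(*p,155,150,5),143) for p in co]);print("coil",co.round(1))
ce,a,ct=blob(T,(0,0,125),(180,45,255),(195,180,252,236))
P=np.array([onz(T,u,v,8) for u,v in ct]);h=cv2.convexHull(P[:,:2].astype(np.float32))[:,0];
print("dial",circ(h),h.round(0).tolist())
ce,a,ct=blob(T,(0,150,120),(8,255,255),(230,205,252,222));print("arrow",ce,a,onz(T,*ce,8))
# pins in top: 
for p in((332,233),(308,325)): print("pin",onz(T,*up(*p,155,150,5),22))
# box, toggle
tp=[blob(T,(0,0,120),(180,40,255),(464,194,482,212))[0]];print(tp)
sp=up(645-490,56,190,120,4);print("ball",tri(T,tp[0],S,sp))
ce,a,ct=blob(T,(15,10,180),(40,90,255),(420,160,500,245))
r=cv2.minAreaRect(ct.astype(np.float32));bp=np.array([onz(T,u,v,70) for u,v in cv2.boxPoints(r)]);print("box",a,bp.round(1),bp.mean(0))
```

```text
compass [362.58974359 230.48717949] 507 (array([525.24284718, -97.14151251]), np.float64(27.676205121230335))
(364.2, 240.8) [502.61999514 -99.86715541  34.        ]
(361.6, 220.8) [545.86735567 -95.10205551  29.        ]
wa [359.39922481 200.39922481] (array([591.80453199, -91.66161697]), np.float64(19.82063956670628))
wb [436.09473684 288.30526316] (array([ 400.0616125 , -255.13702969]), np.float64(20.13619222876406))
dish [680.05600469  22.0758865   20.        ]
hex [394.70197806 140.14371353   3.        ] [325.37169764 139.26366957   3.        ]
bigA [543.75797894  19.35123112  26.        ] bigB [372.18672899 -30.15876007  26.        ]
plate [[640.6 138.    8. ]
 [485.9 174.8   8. ]
 [664.4 271.7   8. ]]
yaw of +y -13.402358575665389 159.0642407903019
coil [[664.6 258.  143. ]
 [646.3 187.9 143. ]
 [519.8 294.4 143. ]
 [502.1 223.3 143. ]]
dial (array([583.27907044, 201.43633147]), np.float64(60.310721024304804)) [[640.0, 222.0], [636.0, 224.0], [604.0, 233.0], [570.0, 241.0], [516.0, 253.0], [516.0, 170.0], [556.0, 159.0], [565.0, 157.0], [574.0, 155.0], [594.0, 151.0], [597.0, 151.0], [599.0, 151.0], [601.0, 151.0], [603.0, 151.0], [606.0, 151.0], [608.0, 151.0], [610.0, 151.0], [613.0, 151.0], [615.0, 151.0], [617.0, 151.0], [619.0, 151.0], [622.0, 151.0], [624.0, 151.0], [626.0, 151.0], [628.0, 151.0], [631.0, 151.0], [633.0, 151.0], [638.0, 152.0], [640.0, 152.0]]
arrow [242.18181818 213.5       ] 22 [564.10414637 170.33129685   8.        ]
pin [601.79092195 215.25973271  22.        ]
pin [560.90480895 225.08041264  22.        ]
[array([471.03652968, 203.97260274])]
ball (array([ 572.89890128, -298.17443353,  136.26654478]), np.float64(2.852479898206167))
box 2729 [[ 647.4 -231.9   70. ]
 [ 646.7 -354.4   70. ]
 [ 507.6 -348.9   70. ]
 [ 508.  -228.3   70. ]] [ 577.43833619 -290.85690822   70.        ]
```

```bash
cat >> h.py <<'E'
from scipy.optimize import least_squares
from scipy.ndimage import map_coordinates
def circle_edge(c,x0,y0,z,r0,r1,sgn,angs,chan=None,R=None):
    """sample radially on plane z, find strongest edge (sgn -1: bright inside), robust circle fit"""
    g=c["image"].astype(float); g=g.min(2) if chan is None else g[:,:,chan]
    P=[]
    for a in angs:
        r=np.arange(r0,r1,.5);X=np.c_[x0+r*np.cos(a),y0+r*np.sin(a),0*r+z];p=proj(c,X)
        I=map_coordinates(g,[p[:,1],p[:,0]],order=1);I=np.convolve(I,np.ones(3)/3,'same')
        d=sgn*(I[4:]-I[:-4]);d[:2]=d[-2:]=0;i=np.argmax(d)
        if d[i]>15: P.append(X[i+2,:2])
    P=np.array(P)
    f=least_squares(lambda q:np.hypot(P[:,0]-q[0],P[:,1]-q[1])-(R or q[2]),[x0,y0,(r0+r1)/2],loss="soft_l1",f_scale=1)
    return f.x,len(P),np.median(abs(f.fun))
E
python3 - <<'E'
from h import *
T=load("top0");S=load("scene0")
A=np.radians(np.arange(0,360,4))
for n,c in(("T",T),("S",S)):
    print(n,"dial",circle_edge(c,576,210,8,44,66,-1,A),circle_edge(c,576,210,8,44,66,-1,A,R=54))
    print(n,"compass",circle_edge(c,525,-97,26,20,34,-1,A),circle_edge(c,525,-97,26,20,34,-1,A,R=27))
im=T["image"].astype(float);w=np.clip(im[:,:,0]-np.maximum(im[:,:,1],im[:,:,2])-60,0,None)
m=np.zeros_like(w);m[206:222,232:252]=1;h=cv2.cvtColor(T["image"],cv2.COLOR_RGB2HSV);m*=(h[:,:,0]<7)|(h[:,:,0]>172)
w*=m;v,u=np.nonzero(w);q=[(u*w[v,u]).sum()/w.sum(),(v*w[v,u]).sum()/w.sum()]
print("arrow",len(u),q,onz(T,*q,8))
# black vane / brass in both views
for n,c,bv,bb in(("T",T,(358,236,371,246),(356,216,368,226)),("S",S,(304,182,318,194),(293,194,303,204))):
    h=cv2.cvtColor(c["image"],cv2.COLOR_RGB2HSV).astype(float)
    for nm,b,f in(("vane",bv,lambda p:np.clip(100-p[:,:,2],0,None)),("brass",bb,lambda p:((p[:,:,1]>70)*(p[:,:,2]>150)*p[:,:,1]))):
        w=f(h[b[1]:b[3],b[0]:b[2]]);v,u=np.nonzero(w);W=w[v,u]
        if len(u): print(n,nm,len(u),[(u*W).sum()/W.sum()+b[0],(v*W).sum()/W.sum()+b[1]],onz(c,(u*W).sum()/W.sum()+b[0],(v*W).sum()/W.sum()+b[1],34 if nm=="vane" else 28).round(1))
E
```

```text
T dial (array([575.90362673, 210.42880713,  54.50794508]), 75, np.float64(0.7443363100966991)) (array([575.90339733, 210.26018269,  55.        ]), 75, np.float64(1.0410815535036093))
T compass (array([525.26934257, -97.20540952,  27.34032387]), 90, np.float64(0.3345819699708592)) (array([525.30569721, -97.21710965,  27.        ]), 90, np.float64(0.37340610163512267))
S dial (array([578.14227702, 212.46485962,  54.34522821]), 72, np.float64(0.5041798659882559)) (array([578.21827746, 212.58667197,  55.        ]), 72, np.float64(0.7204573628760542))
S compass (array([528.33684164, -94.57232223,  27.88673738]), 77, np.float64(0.556682051368707)) (array([528.24439576, -95.02204597,  27.        ]), 77, np.float64(1.0298478839292606))
arrow 29 [np.float64(242.22731316725978), np.float64(213.68950177935943)] [563.67823785 170.22167845   8.        ]
T vane 4 [np.float64(363.6666666666667), np.float64(241.05555555555554)] [502.1 -98.7  34. ]
T brass 11 [np.float64(361.84223918575066), np.float64(220.76081424936388)] [546.  -95.7  28. ]
S vane 12 [np.float64(309.5149700598802), np.float64(187.26047904191617)] [506.5 -96.7  34. ]
S brass 8 [np.float64(299.40225563909775), np.float64(198.93984962406014)] [547.8 -93.1  28. ]
```

```bash
cat >> h.py <<'E'
from scipy.spatial.transform import Rotation as Ro
def tool(head,lean,sgn=1):
    h,l=np.radians([head,lean]);z=np.array([np.sin(l)*np.cos(h),np.sin(l)*np.sin(h),-np.cos(l)])
    y=sgn*np.array([-np.sin(h),np.cos(h),0]);return Ro.from_matrix(np.stack([np.cross(y,z),y,z],1))
def plan(pos,head,lean,sgn=1):
    from plant import ctrl
    s=ctrl.read_state();r=Ro.from_rotvec(s["eef_rot"]);d=np.array(pos)-s["ee_pos"]
    rv=(tool(head,lean,sgn)*r.inv()).as_rotvec()
    print("t %.2f pos"%s["t"],np.round(s["ee_pos"],1),"y",r.as_matrix()[:,1].round(3),"z",r.as_matrix()[:,2].round(3),"q",np.round(s["q"],2),"F",np.round(s["contact_force"],1),"w %.1f"%s["grip_width"])
    print(" d units",(d/250).round(3)," turn units",(rv/.5).round(3)," deg %.1f mm %.1f"%(np.degrees(np.linalg.norm(rv)),np.linalg.norm(d)))
E
python3 -c "
from h import *
for s in(1,-1): plan([500,-100,110],7.9,40,s)"
```

```text
t 0.10 pos [ 246.9 -491.1  226.2] y [ 0.449 -0.893 -0.001] z [-0.     0.001 -1.   ] q [-1.19  0.35  1.65  0.    1.14 -0.08] F [ 0.1 -0.2 -0.4] w 92.8
 d units [ 1.012  1.565 -0.465]  turn units [-1.873 -0.586  5.318]  deg 162.4 mm 480.1
t 0.10 pos [ 246.9 -491.1  226.2] y [ 0.449 -0.893 -0.001] z [-0.     0.001 -1.   ] q [-1.19  0.35  1.65  0.    1.14 -0.08] F [ 0.1 -0.2 -0.4] w 92.8
 d units [ 1.012  1.565 -0.465]  turn units [ 0.415 -1.339 -0.63 ]  deg 44.0 mm 480.1
```

Request:
{"op": "play_rows", "data": {
  "increments": [
    {"x":0.067,"y":0.104,"z":-0.012,"ax":0.028,"ay":-0.089,"az":-0.042,"grip":1},
    {"x":0.067,"y":0.104,"z":-0.012,"ax":0.028,"ay":-0.089,"az":-0.042,"grip":1},
    {"x":0.067,"y":0.104,"z":-0.012,"ax":0.028,"ay":-0.089,"az":-0.042,"grip":1},
    {"x":0.067,"y":0.104,"z":-0.012,"ax":0.028,"ay":-0.089,"az":-0.042,"grip":1},
    {"x":0.067,"y":0.104,"z":-0.012,"ax":0.028,"ay":-0.089,"az":-0.042,"grip":1},
    {"x":0.067,"y":0.104,"z":-0.012,"ax":0.028,"ay":-0.089,"az":-0.042,"grip":1},
    {"x":0.067,"y":0.104,"z":-0.012,"ax":0.028,"ay":-0.089,"az":-0.042,"grip":1},
    {"x":0.067,"y":0.104,"z":-0.012,"ax":0.028,"ay":-0.089,"az":-0.042,"grip":1},
    {"x":0.067,"y":0.104,"z":-0.012,"ax":0.028,"ay":-0.089,"az":-0.042,"grip":1},
    {"x":0.067,"y":0.104,"z":-0.012,"ax":0.028,"ay":-0.089,"az":-0.042,"grip":1}
  ],
  "squeeze": 8
}}

```text
t: 0.93
ee_pos: [417.6, -222.9, 193.8]
eef_rot: [-2.993, -0.352, -0.739]
contact_force: [0.9, -0.1, 0.8]
grip_width: 93.0
```

```bash
python3 -c "
from h import *
plan([490,-101,90],7.9,40,-1)"
```

```text
t 0.93 pos [ 417.6 -222.9  193.8] y [ 0.228 -0.974  0.017] z [ 0.455  0.091 -0.886] q [-0.82  0.14  2.11  0.64  0.72  0.07] F [ 0.9 -0.1  0.8] w 93.0
 d units [ 0.289  0.487 -0.415]  turn units [ 0.112 -0.419 -0.179]  deg 13.4 mm 175.6
```

Request:
{"op": "play_rows", "data": {
  "increments": [
    {"x":0.041,"y":0.07,"z":-0.05,"ax":0.016,"ay":-0.06,"az":-0.026,"grip":1},
    {"x":0.041,"y":0.07,"z":-0.05,"ax":0.016,"ay":-0.06,"az":-0.026,"grip":1},
    {"x":0.041,"y":0.07,"z":-0.05,"ax":0.016,"ay":-0.06,"az":-0.026,"grip":1},
    {"x":0.041,"y":0.07,"z":-0.05,"ax":0.016,"ay":-0.06,"az":-0.026,"grip":1},
    {"x":0.041,"y":0.07,"z":-0.05,"ax":0.016,"ay":-0.06,"az":-0.026,"grip":1},
    {"x":0.041,"y":0.07,"z":-0.05,"ax":0.016,"ay":-0.06,"az":-0.026,"grip":1},
    {"x":0.041,"y":0.07,"z":-0.05,"ax":0.016,"ay":-0.06,"az":-0.026,"grip":1},
    {"grip":1}
  ]
}}

```text
$.increments[7]: bad value
```

```bash
python3 -c "
from h import *
plan([490,-101,60],7.9,40,-1)
plan([526.8,-96,14.5],7.9,40,-1)"
```

```text
t 0.93 pos [ 417.6 -222.9  193.8] y [ 0.228 -0.974  0.017] z [ 0.455  0.091 -0.886] q [-0.82  0.14  2.11  0.64  0.72  0.07] F [ 0.9 -0.1  0.8] w 93.0
 d units [ 0.289  0.487 -0.535]  turn units [ 0.112 -0.419 -0.179]  deg 13.4 mm 194.9
t 0.93 pos [ 417.6 -222.9  193.8] y [ 0.228 -0.974  0.017] z [ 0.455  0.091 -0.886] q [-0.82  0.14  2.11  0.64  0.72  0.07] F [ 0.9 -0.1  0.8] w 93.0
 d units [ 0.437  0.507 -0.717]  turn units [ 0.112 -0.419 -0.179]  deg 13.4 mm 245.2
```

Every row needs all of its numbers, so I'll resend.

Request:
{"op": "play_rows", "data": {
  "increments": [
    {"x":0.041,"y":0.07,"z":-0.05,"ax":0.016,"ay":-0.06,"az":-0.026,"grip":1},
    {"x":0.041,"y":0.07,"z":-0.05,"ax":0.016,"ay":-0.06,"az":-0.026,"grip":1},
    {"x":0.041,"y":0.07,"z":-0.05,"ax":0.016,"ay":-0.06,"az":-0.026,"grip":1},
    {"x":0.041,"y":0.07,"z":-0.05,"ax":0.016,"ay":-0.06,"az":-0.026,"grip":1},
    {"x":0.041,"y":0.07,"z":-0.05,"ax":0.016,"ay":-0.06,"az":-0.026,"grip":1},
    {"x":0.041,"y":0.07,"z":-0.05,"ax":0.016,"ay":-0.06,"az":-0.026,"grip":1},
    {"x":0.041,"y":0.07,"z":-0.05,"ax":0.016,"ay":-0.06,"az":-0.026,"grip":1},
    {"x":0,"y":0,"z":0,"ax":0,"ay":0,"az":0,"grip":1}
  ]
}}

```text
t: 1.6
ee_pos: [484.2, -103.3, 111.4]
eef_rot: [-2.907, -0.205, -1.038]
contact_force: [-0.7, -0.3, 0.1]
grip_width: 93.2
```

```bash
python3 -c "
from h import *
plan([490,-101,60],7.9,40,-1)
plan([526.8,-96,14.5],7.9,40,-1)"
```

```text
t 1.60 pos [ 484.2 -103.3  111.4] y [ 0.14  -0.99  -0.001] z [ 0.627  0.09  -0.774] q [-0.52  0.32  2.3   1.7   0.4  -0.68] F [-0.7 -0.3  0.1] w 93.2
 d units [ 0.023  0.009 -0.206]  turn units [ 0.002 -0.024 -0.006]  deg 0.7 mm 51.8
t 1.60 pos [ 484.2 -103.3  111.4] y [ 0.14  -0.99  -0.001] z [ 0.627  0.09  -0.774] q [-0.52  0.32  2.3   1.7   0.4  -0.68] F [-0.7 -0.3  0.1] w 93.2
 d units [ 0.17   0.029 -0.388]  turn units [ 0.002 -0.024 -0.006]  deg 0.7 mm 106.1
```

Request:
{"op": "play_rows", "data": {
  "increments": [
    {"x":0.0225,"y":0.0036,"z":-0.05,"ax":0,"ay":-0.003,"az":0,"grip":1},
    {"x":0.0225,"y":0.0036,"z":-0.05,"ax":0,"ay":-0.003,"az":0,"grip":1},
    {"x":0.0225,"y":0.0036,"z":-0.05,"ax":0,"ay":-0.003,"az":0,"grip":1},
    {"x":0.0225,"y":0.0036,"z":-0.05,"ax":0,"ay":-0.003,"az":0,"grip":1},
    {"x":0.0225,"y":0.0036,"z":-0.05,"ax":0,"ay":-0.003,"az":0,"grip":1},
    {"x":0.0225,"y":0.0036,"z":-0.05,"ax":0,"ay":-0.003,"az":0,"grip":1},
    {"x":0.0225,"y":0.0036,"z":-0.03,"ax":0,"ay":-0.003,"az":0,"grip":1},
    {"x":0.01,"y":0.002,"z":-0.015,"ax":0,"ay":-0.003,"az":0,"grip":1},
    {"x":0,"y":0,"z":0,"ax":0,"ay":0,"az":0,"grip":1}
  ]
}}

```text
t: 2.35
ee_pos: [528.4, -97.7, 23.9]
eef_rot: [-2.896, -0.223, -1.053]
contact_force: [0.3, -0.6, -0.3]
grip_width: 93.1
```

```bash
python3 -c "
from h import *
plan([526.8,-96,14.5],7.9,40,-1)"
```

```text
t 2.35 pos [528.4 -97.7  23.9] y [ 0.153 -0.988  0.   ] z [ 0.635  0.098 -0.767] q [-0.46  0.61  2.22  2.19  0.47 -1.16] F [ 0.3 -0.6 -0.3] w 93.1
 d units [-0.006  0.007 -0.037]  turn units [ 0.001 -0.001 -0.031]  deg 0.9 mm 9.6
```

Request:
{"op": "play_rows", "data": {
  "increments": [
    {"x":-0.004,"y":0.006,"z":-0.02,"ax":0,"ay":0,"az":-0.03,"grip":1},
    {"x":0,"y":0,"z":-0.016,"ax":0,"ay":0,"az":0,"grip":1},
    {"x":0,"y":0,"z":0,"ax":0,"ay":0,"az":0,"grip":0.3},
    {"x":0,"y":0,"z":0,"ax":0,"ay":0,"az":0,"grip":0.3},
    {"x":0,"y":0,"z":0,"ax":0,"ay":0,"az":0,"grip":0.3},
    {"x":0,"y":0,"z":0,"ax":0,"ay":0,"az":0,"grip":0.3},
    {"x":0,"y":0,"z":0,"ax":0,"ay":0,"az":0,"grip":0.3},
    {"x":0,"y":0,"z":0,"ax":0,"ay":0,"az":0,"grip":0.3}
  ],
  "squeeze": 12
}}

```text
t: 3.02
ee_pos: [528.0, -97.3, 18.0]
eef_rot: [-2.899, -0.206, -1.059]
contact_force: [-0.1, -0.6, -0.6]
grip_width: 57.7
```

```bash
python3 -c "
from h import *
plan([526.8,-96,80],7.9,40,-1)"
```

```text
t 3.02 pos [528.  -97.3  18. ] y [ 0.141 -0.99   0.001] z [ 0.638  0.091 -0.764] q [-0.45  0.62  2.22  2.24  0.48 -1.21] F [-0.1 -0.6 -0.6] w 57.7
 d units [-0.005  0.005  0.248]  turn units [ 0.     0.005 -0.007]  deg 0.3 mm 62.0
```

Request:
{"op": "play_rows", "data": {
  "increments": [
    {"x":0,"y":0,"z":-0.014,"ax":0,"ay":0,"az":0,"grip":0.6},
    {"x":0,"y":0,"z":0,"ax":0,"ay":0,"az":0,"grip":0.3},
    {"x":0,"y":0,"z":0,"ax":0,"ay":0,"az":0,"grip":0.3},
    {"x":0,"y":0,"z":0,"ax":0,"ay":0,"az":0,"grip":0.3},
    {"x":0,"y":0,"z":0,"ax":0,"ay":0,"az":0,"grip":0.3}
  ]
}}

```text
t: 3.43
ee_pos: [528.1, -97.4, 14.4]
eef_rot: [-2.899, -0.206, -1.06]
contact_force: [-1.1, -0.3, 1.1]
grip_width: 53.5
```

Run:
```python
from h import *
from plant import ctrl
plan([526.8,-96,80],7.9,40,-1)
o=[]
for n,b in(("top",(325,180,405,270)),("scene",(255,150,345,250))):
    c=ctrl.capture(n);pickle.dump(c,open(n+"1.pkl","wb"))
    o.append(cv2.resize(c["image"][b[1]:b[3],b[0]:b[2],::-1],(390,440),interpolation=cv2.INTER_CUBIC))
cv2.imwrite("pics/grip.png",np.hstack(o))
```

```text
t 3.43 pos [528.1 -97.4  14.4] y [ 0.141 -0.99   0.001] z [ 0.639  0.091 -0.764] q [-0.45  0.63  2.22  2.26  0.49 -1.22] F [-1.1 -0.3  1.1] w 53.5
 d units [-0.005  0.006  0.262]  turn units [ 0.001  0.006 -0.008]  deg 0.3 mm 65.6
```

View pics/grip.png

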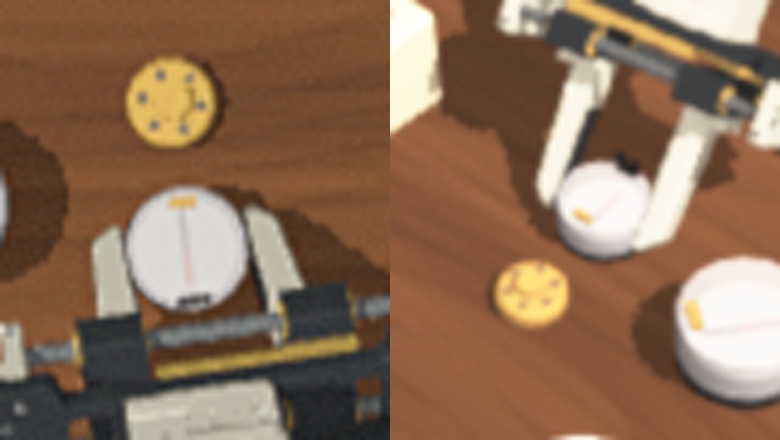

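Held at a 53.5 mm opening. The vane is at crop (195,300) and the brass at (182,202). I'll measure its yaw in the grip and plan the lift and carry.

```bash
cat >> h.py <<'E'
def cent(c,b,f):
    h=cv2.cvtColor(c["image"],cv2.COLOR_RGB2HSV).astype(float)[b[1]:b[3],b[0]:b[2]]
    w=f(h);v,u=np.nonzero(w);W=w[v,u];return np.array([(u*W).sum()/W.sum()+b[0],(v*W).sum()/W.sum()+b[1]]),len(u)
VANE=lambda p:np.clip(100-p[:,:,2],0,None)
BRASS=lambda p:(p[:,:,1]>70)*(p[:,:,2]>150)*p[:,:,1]
E
python3 - <<'E'
from h import *
T=load("top1");S=load("scene1");A=np.radians(np.r_[-60:60:4,150:210:4])
for n,c,bv,bb in(("T",T,(361,238,369,245),(357,217,367,225)),("S",S,(395//1,0,0,0),(294,194,304,204))):
    if n=="S": bv=(304,183,317,192)
    v,k=cent(c,bv,VANE);b,j=cent(c,bb,BRASS);V=onz(c,*v,34);B=onz(c,*b,28);d=V-B
    print(n,v,k,b,j,V.round(1),B.round(1),"yaw",np.degrees(np.arctan2(d[1],d[0])))
print(circle_edge(T,527,-97,26,20,34,-1,A,R=27))
plan([526.8,-96,80],7.9,40,-1)
E
```

```text
T [364.51415094 242.75471698] 19 [362.12325175 220.7298951 ] 10 [ 498.4 -100.5   34. ] [546.1 -96.3  28. ] yaw -174.97757859021192
S [309.83681592 185.98308458] 67 [299.00252845 198.7357775 ] 8 [502.6 -99.   34. ] [547.9 -94.3  28. ] yaw -174.07063994112082
(array([525.81575388, -97.66539159,  27.        ]), 45, np.float64(0.534641816762953))
t 3.53 pos [528.  -97.4  14.4] y [ 0.141 -0.99   0.001] z [ 0.639  0.091 -0.764] q [-0.45  0.63  2.22  2.26  0.49 -1.22] F [-0.9 -0.7  1.7] w 54.0
 d units [-0.005  0.005  0.262]  turn units [ 0.001  0.006 -0.008]  deg 0.3 mm 65.6
```

Request:
{"op": "play_rows", "data": {
  "increments": [
    {"x":0,"y":0,"z":0.05,"ax":0,"ay":0,"az":0,"grip":0.3},
    {"x":0,"y":0,"z":0.08,"ax":0,"ay":0,"az":0,"grip":0.3},
    {"x":0,"y":0,"z":0.09,"ax":0,"ay":0,"az":0,"grip":0.3},
    {"x":0,"y":0,"z":0.09,"ax":0,"ay":0,"az":0,"grip":0.3},
    {"x":0,"y":0,"z":0.08,"ax":0,"ay":0,"az":0,"grip":0.3},
    {"x":0,"y":0,"z":0.06,"ax":0,"ay":0,"az":0,"grip":0.3},
    {"x":0,"y":0,"z":0,"ax":0,"ay":0,"az":0,"grip":0.3}
  ]
}}

```text
t: 4.12
ee_pos: [525.4, -97.3, 128.6]
eef_rot: [-2.905, -0.204, -1.049]
contact_force: [0.3, 0.2, -0.6]
grip_width: 53.7
```

```bash
python3 -c "
from h import *
plan([558,133.6,120],76.2,40,-1)"
```

```text
t 4.12 pos [525.4 -97.3 128.6] y [ 0.139 -0.99   0.001] z [ 0.633  0.088 -0.769] q [-0.45  0.33  2.21  1.57  0.36 -0.48] F [ 0.3  0.2 -0.6] w 53.7
 d units [ 0.131  0.924 -0.034]  turn units [ 0.009 -0.007  2.38 ]  deg 68.2 mm 233.3
```

Request:
{"op": "play_rows", "data": {
  "increments": [
    {"x":0.0065,"y":0.046,"z":0,"ax":0,"ay":0,"az":0.12,"grip":0.3},
    {"x":0.0065,"y":0.046,"z":0,"ax":0,"ay":0,"az":0.12,"grip":0.3},
    {"x":0.0065,"y":0.046,"z":0,"ax":0,"ay":0,"az":0.12,"grip":0.3},
    {"x":0.0065,"y":0.046,"z":0,"ax":0,"ay":0,"az":0.12,"grip":0.3},
    {"x":0.0065,"y":0.046,"z":0,"ax":0,"ay":0,"az":0.12,"grip":0.3},
    {"x":0.0065,"y":0.046,"z":0,"ax":0,"ay":0,"az":0.12,"grip":0.3},
    {"x":0.0065,"y":0.046,"z":0,"ax":0,"ay":0,"az":0.12,"grip":0.3},
    {"x":0.0065,"y":0.046,"z":0,"ax":0,"ay":0,"az":0.12,"grip":0.3},
    {"x":0.0065,"y":0.046,"z":0,"ax":0,"ay":0,"az":0.12,"grip":0.3},
    {"x":0.0065,"y":0.046,"z":0,"ax":0,"ay":0,"az":0.12,"grip":0.3}
  ]
}}

```text
t: 4.95
ee_pos: [539.1, 24.2, 120.4]
eef_rot: [-2.535, -1.02, -0.916]
contact_force: [-0.3, -0.4, -0.9]
grip_width: 53.7
```

```bash
python3 -c "
from h import *
plan([558,133.6,120],76.2,40,-1)"
```

```text
t 4.95 pos [539.1  24.2 120.4] y [ 0.694 -0.72  -0.005] z [ 0.459  0.447 -0.768] q [-0.34  0.42  2.09  1.2   0.66 -0.53] F [-0.3 -0.4 -0.9] w 53.7
 d units [ 0.076  0.438 -0.002]  turn units [ 0.    -0.011  1.126]  deg 32.3 mm 111.0
```

Request:
{"op": "play_rows", "data": {
  "increments": [
    {"x":0.008,"y":0.046,"z":0,"ax":0,"ay":0,"az":0.12,"grip":0.3},
    {"x":0.008,"y":0.046,"z":0,"ax":0,"ay":0,"az":0.12,"grip":0.3},
    {"x":0.008,"y":0.046,"z":0,"ax":0,"ay":0,"az":0.12,"grip":0.3},
    {"x":0.008,"y":0.046,"z":0,"ax":0,"ay":0,"az":0.12,"grip":0.3},
    {"x":0.008,"y":0.046,"z":0,"ax":0,"ay":0,"az":0.12,"grip":0.3},
    {"x":0.008,"y":0.046,"z":0,"ax":0,"ay":0,"az":0.12,"grip":0.3},
    {"x":0.008,"y":0.046,"z":0,"ax":0,"ay":0,"az":0.12,"grip":0.3},
    {"x":0.008,"y":0.046,"z":0,"ax":0,"ay":0,"az":0.12,"grip":0.3},
    {"x":0.008,"y":0.04,"z":0,"ax":0,"ay":0,"az":0.1,"grip":0.3},
    {"x":0,"y":0,"z":0,"ax":0,"ay":0,"az":0,"grip":0.3}
  ]
}}

```text
t: 5.78
ee_pos: [555.9, 136.7, 109.7]
eef_rot: [-2.041, -1.597, -0.75]
contact_force: [0.4, 1.2, -2.4]
grip_width: 53.9
```

```bash
python3 -c "
from h import *
plan([558,133.6,48],76.2,40,-1)
plan([573.4,196.9,30],76.2,40,-1)"
```

```text
t 5.78 pos [555.9 136.7 109.7] y [ 0.972 -0.236 -0.011] z [ 0.147  0.638 -0.756] q [-0.16  0.56  1.87  0.96  0.93 -0.6 ] F [ 0.4  1.2 -2.4] w 53.9
 d units [ 0.008 -0.013 -0.247]  turn units [-0.034 -0.014 -0.004]  deg 1.1 mm 61.9
t 5.78 pos [555.9 136.7 109.7] y [ 0.972 -0.236 -0.011] z [ 0.147  0.638 -0.756] q [-0.16  0.56  1.87  0.96  0.93 -0.6 ] F [ 0.4  1.2 -2.4] w 53.9
 d units [ 0.07   0.241 -0.319]  turn units [-0.034 -0.014 -0.004]  deg 1.1 mm 101.4
```

Request:
{"op": "play_rows", "data": {
  "increments": [
    {"x":0.004,"y":-0.004,"z":-0.07,"ax":-0.017,"ay":-0.007,"az":0,"grip":0.3},
    {"x":0.004,"y":0,"z":-0.08,"ax":-0.017,"ay":-0.007,"az":0,"grip":0.3},
    {"x":0,"y":0,"z":-0.07,"ax":0,"ay":0,"az":0,"grip":0.3},
    {"x":0,"y":0,"z":-0.03,"ax":0,"ay":0,"az":0,"grip":0.3},
    {"x":0,"y":0,"z":0,"ax":0,"ay":0,"az":0,"grip":0.3}
  ]
}}

```text
t: 6.2
ee_pos: [557.0, 136.1, 41.7]
eef_rot: [-2.055, -1.605, -0.755]
contact_force: [0.0, 0.2, -1.2]
grip_width: 53.7
```

Run:
```python
from h import *
from plant import ctrl
plan([573.4,196.9,30],76.2,40,-1)
o=[]
for n,b in(("top",(195,160,285,260)),("scene",(310,190,450,320))):
    c=ctrl.capture(n);pickle.dump(c,open(n+"2.pkl","wb"))
    o.append(cv2.resize(c["image"][b[1]:b[3],b[0]:b[2],::-1],None,fx=500/(b[3]-b[1]),fy=500/(b[3]-b[1]),interpolation=cv2.INTER_CUBIC)[:,:450])
cv2.imwrite("pics/carry.png",cv2.resize(np.hstack(o),(800,444)))
```

```text
t 6.20 pos [557.  136.1  41.7] y [ 0.97  -0.242  0.001] z [ 0.157  0.628 -0.763] q [-0.15  0.68  1.88  1.05  0.84 -0.75] F [ 0.   0.2 -1.2] w 53.7
 d units [ 0.066  0.243 -0.047]  turn units [-0.01   0.004  0.007]  deg 0.4 mm 64.0
```

View pics/carry.png

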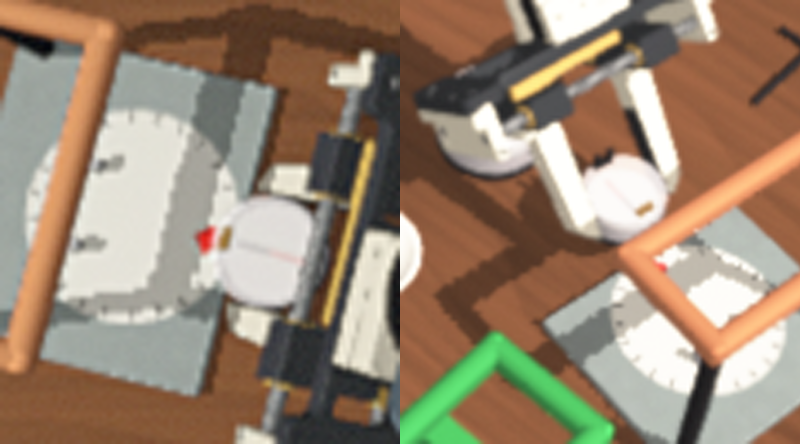

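The scene view shows the compass pitched nose-down in the grip by roughly 30°: its disc is foreshortened in the top view (90 by 110 px) and the vane side is raised. I'll bring it over the plate short of the pins and press it down gently with a low grip so it levels.

Request:
{"op": "play_rows", "data": {
  "increments": [
    {"x":0.01,"y":0.037,"z":0.002,"ax":0,"ay":0,"az":0,"grip":0.3},
    {"x":0.01,"y":0.037,"z":0.002,"ax":0,"ay":0,"az":0,"grip":0.3},
    {"x":0.01,"y":0.037,"z":0.002,"ax":0,"ay":0,"az":0,"grip":0.3},
    {"x":0.01,"y":0.037,"z":0.002,"ax":0,"ay":0,"az":0,"grip":0.3},
    {"x":0.01,"y":0.037,"z":0.002,"ax":0,"ay":0,"az":0,"grip":0.3},
    {"x":0.01,"y":0.037,"z":0.002,"ax":0,"ay":0,"az":0,"grip":0.3},
    {"x":0,"y":0,"z":0,"ax":0,"ay":0,"az":0,"grip":0.3}
  ]
}}

```text
t: 6.88
ee_pos: [576.1, 198.3, 51.0]
eef_rot: [-2.054, -1.609, -0.765]
contact_force: [0.1, -0.0, -1.4]
grip_width: 54.2
```

Run:
```python
from h import *
from plant import ctrl
plan([572.3,192,23],76.2,40,-1)
T=load("top2");S=load("scene2")
# crop->full: view scale .889 of hstack; tile scale 5 / 3.846
def t(x,y): return (x/.889/5+195,y/.889/5+160)
def s(x,y): return ((x-400)/.889/3.846+310,y/.889/3.846+190)
B,e=tri(T,t(224,238),S,s(645,209));print("brass",B,e)
o,d=ray(S,*s(603,158));h=np.radians(76.2);n=np.array([-np.sin(h),np.cos(h)*1,0]);n=np.array([np.sin(h),-np.cos(h),0])
V=o+d*((B-o)@n/(d@n));print("vane in the heading plane through brass",V)
```

```text
t 6.88 pos [576.1 198.3  51. ] y [ 0.97  -0.242  0.008] z [ 0.164  0.628 -0.76 ] q [-0.03  0.69  1.83  1.09  0.79 -0.66] F [ 0.1 -0.  -1.4] w 54.2
 d units [-0.015 -0.025 -0.112]  turn units [-0.013  0.02   0.008]  deg 0.7 mm 29.0
brass [560.80392446 154.34739367  51.31466334] 0.7536139570192316
vane in the heading plane through brass [550.9771273  114.33984221  59.68256031]
```

Request:
{"op": "play_rows", "data": {
  "increments": [
    {"x":-0.007,"y":-0.02,"z":-0.03,"ax":-0.006,"ay":0.01,"az":0.004,"grip":0.3},
    {"x":-0.006,"y":-0.008,"z":-0.04,"ax":-0.006,"ay":0.01,"az":0.004,"grip":0.3},
    {"x":0,"y":0,"z":-0.024,"ax":0,"ay":0,"az":0,"grip":0.3},
    {"x":0,"y":0,"z":-0.01,"ax":0,"ay":0,"az":0,"grip":0.3},
    {"x":0,"y":0,"z":0,"ax":0,"ay":0,"az":0,"grip":0.3}
  ],
  "squeeze": 6
}}

```text
t: 7.3
ee_pos: [572.2, 190.9, 22.3]
eef_rot: [-2.054, -1.612, -0.747]
contact_force: [-0.6, 2.3, 7.5]
grip_width: 53.9
```

Run:
```python
from h import *
plan([572.3,192,22.5],76.2,40,-1)
```

```text
t 7.30 pos [572.2 190.9  22.3] y [ 0.971 -0.237 -0.001] z [ 0.152  0.625 -0.766] q [-0.05  0.74  1.83  1.11  0.78 -0.72] F [-0.6  2.3  7.5] w 53.9
 d units [0.    0.004 0.001]  turn units [-0.001 -0.002 -0.002]  deg 0.1 mm 1.1
```

Request:
{"op": "play_rows", "data": {
  "increments": [
    {"x":0.004,"y":0.0155,"z":0,"ax":0,"ay":0,"az":0,"grip":0.3},
    {"x":0.004,"y":0.0155,"z":0,"ax":0,"ay":0,"az":0,"grip":0.3},
    {"x":0.004,"y":0.0155,"z":0,"ax":0,"ay":0,"az":0,"grip":0.3},
    {"x":0.003,"y":0.012,"z":0,"ax":0,"ay":0,"az":0,"grip":0.3},
    {"x":0,"y":0,"z":0,"ax":0,"ay":0,"az":0,"grip":0.3}
  ]
}}

```text
t: 7.72
ee_pos: [577.0, 204.8, 22.2]
eef_rot: [-2.056, -1.608, -0.748]
contact_force: [0.3, 0.4, 0.2]
grip_width: 53.6
```

Run:
```python
from h import *
plan([577,211.4,22.5],76.2,40,-1)
```

```text
t 7.72 pos [577.  204.8  22.2] y [ 0.971 -0.24  -0.001] z [ 0.154  0.625 -0.765] q [-0.02  0.74  1.82  1.13  0.77 -0.7 ] F [0.3 0.4 0.2] w 53.6
 d units [0.    0.026 0.001]  turn units [-0.003 -0.002  0.004]  deg 0.1 mm 6.6
```

Request:
{"op": "play_rows", "data": {
  "increments": [
    {"x":-0.001,"y":0.012,"z":0,"ax":0,"ay":0,"az":0,"grip":0.3},
    {"x":0,"y":0.01,"z":0,"ax":0,"ay":0,"az":0,"grip":0.3},
    {"x":0.001,"y":0.008,"z":0,"ax":0,"ay":0,"az":0,"grip":0.3}
  ]
}}

```text
t: 7.97
ee_pos: [577.1, 212.6, 22.3]
eef_rot: [-2.056, -1.608, -0.748]
contact_force: [0.5, -1.0, 1.4]
grip_width: 54.1
```

Run:
```python
from h import *
plan([577,211.4,22.5],76.2,40,-1)
```

```text
t 7.97 pos [577.1 212.6  22.3] y [ 0.971 -0.241 -0.001] z [ 0.154  0.625 -0.766] q [-0.    0.74  1.82  1.13  0.76 -0.69] F [ 0.5 -1.   1.4] w 54.1
 d units [-0.    -0.005  0.001]  turn units [-0.002 -0.002  0.004]  deg 0.1 mm 1.2
```

Request:
{"op": "play_rows", "data": {
  "increments": [
    {"x":0.001,"y":0.008,"z":0,"ax":0,"ay":0,"az":0,"grip":0.3},
    {"x":0.002,"y":0.008,"z":0,"ax":0,"ay":0,"az":0,"grip":0.3}
  ]
}}

```text
t: 8.13
ee_pos: [578.5, 216.0, 22.2]
eef_rot: [-2.059, -1.609, -0.749]
contact_force: [-3.2, -7.3, 3.1]
grip_width: 53.9
```

Run:
```python
from h import *
from plant import ctrl
plan([577,211.4,22.5],76.2,40,-1)
o=[]
for n,b in(("top",(190,165,270,265)),("scene",(345,225,465,325))):
    c=ctrl.capture(n);pickle.dump(c,open(n+"3.pkl","wb"))
    o.append(cv2.resize(c["image"][b[1]:b[3],b[0]:b[2],::-1],None,fx=4,fy=4,interpolation=cv2.INTER_CUBIC))
cv2.imwrite("pics/nest.png",np.hstack(o))
```

```text
t 8.13 pos [578.5 216.   22.2] y [ 0.97  -0.242  0.001] z [ 0.156  0.623 -0.767] q [ 0.    0.74  1.82  1.14  0.76 -0.68] F [-3.2 -7.3  3.1] w 53.9
 d units [-0.006 -0.019  0.001]  turn units [0.002 0.001 0.007]  deg 0.2 mm 4.9
```

View pics/nest.png

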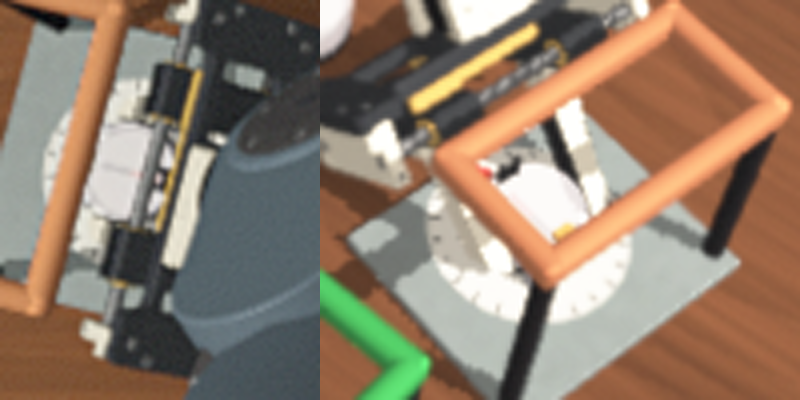

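Contact of about 8 N back along the plate's -x axis, against the pins. The compass looks flat, with its vane facing the arrow. Releasing.

Request:
{"op": "play_rows", "data": {
  "increments": [
    {"x":0,"y":0,"z":0,"ax":0,"ay":0,"az":0,"grip":0.8},
    {"x":0,"y":0,"z":0,"ax":0,"ay":0,"az":0,"grip":0.8},
    {"x":0,"y":0,"z":0,"ax":0,"ay":0,"az":0,"grip":0.8},
    {"x":0,"y":0,"z":0,"ax":0,"ay":0,"az":0,"grip":0.8},
    {"x":-0.006,"y":-0.025,"z":0.02,"ax":0,"ay":0,"az":0,"grip":0.8},
    {"x":-0.012,"y":-0.05,"z":0.05,"ax":0,"ay":0,"az":0,"grip":0.8},
    {"x":-0.016,"y":-0.065,"z":0.07,"ax":0,"ay":0,"az":0,"grip":0.8},
    {"x":-0.018,"y":-0.075,"z":0.08,"ax":0,"ay":0,"az":0,"grip":0.8},
    {"x":-0.02,"y":-0.08,"z":0.08,"ax":0,"ay":0,"az":0,"grip":0.8},
    {"x":-0.02,"y":-0.08,"z":0.08,"ax":0,"ay":0,"az":0,"grip":0.8}
  ]
}}

```text
t: 9.07
ee_pos: [550.3, 121.6, 117.7]
eef_rot: [-2.053, -1.61, -0.737]
contact_force: [0.9, 0.4, 0.3]
grip_width: 74.5
```

Request:
{"op": "play_rows", "data": {
  "increments": [
    {"x":-0.02,"y":-0.1,"z":0.04,"ax":0,"ay":0,"az":-0.1,"grip":0.8},
    {"x":-0.02,"y":-0.1,"z":0.04,"ax":0,"ay":0,"az":-0.1,"grip":0.8},
    {"x":-0.02,"y":-0.1,"z":0.04,"ax":0,"ay":0,"az":-0.1,"grip":0.8},
    {"x":-0.02,"y":-0.1,"z":0.04,"ax":0,"ay":0,"az":-0.1,"grip":0.8},
    {"x":-0.02,"y":-0.1,"z":0.04,"ax":0,"ay":0,"az":-0.1,"grip":0.8},
    {"x":-0.02,"y":-0.1,"z":0.04,"ax":0,"ay":0,"az":-0.1,"grip":0.8},
    {"x":-0.02,"y":-0.1,"z":0.04,"ax":0,"ay":0,"az":-0.1,"grip":0.8},
    {"x":0,"y":0,"z":0,"ax":0,"ay":0,"az":0,"grip":0.8}
  ]
}}

```text
t: 9.73
ee_pos: [511.5, -66.9, 197.8]
eef_rot: [-2.385, -1.246, -0.863]
contact_force: [0.3, -0.1, 0.0]
grip_width: 74.2
```

Run:
```python
from h import *
from plant import ctrl
plan([510,-298,200],0,0,-1)
o=[]
for n,b in(("top",(190,165,270,265)),("scene",(345,225,465,325))):
    c=ctrl.capture(n);pickle.dump(c,open(n+"4.pkl","wb"))
    o.append(cv2.resize(c["image"][b[1]:b[3],b[0]:b[2],::-1],None,fx=4,fy=4,interpolation=cv2.INTER_CUBIC))
cv2.imwrite("pics/placed.png",np.hstack(o))
```

```text
t 9.73 pos [511.5 -66.9 197.8] y [ 0.821 -0.571  0.   ] z [ 0.366  0.525 -0.769] q [-0.57  0.32  1.96  0.85  1.02 -0.48] F [ 0.3 -0.1  0. ] w 74.2
 d units [-0.006 -0.924  0.009]  turn units [-0.666  1.278 -1.845]  deg 67.1 mm 231.1
```

View pics/placed.png

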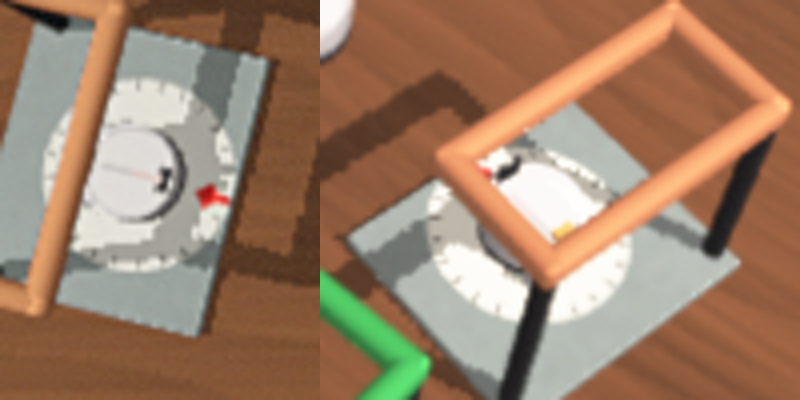

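Run:
```python
from h import *
T=load("top4");S=load("scene4")
h=np.radians(76.3);xf=np.array([np.cos(h),np.sin(h)]);yf=np.array([-xf[1],xf[0]])
rel=lambda p,n:(np.dot(np.array(p)[:2]-n,xf).round(2),np.dot(np.array(p)[:2]-n,yf).round(2))
A=np.radians(np.r_[-170:-40:4,-40:-20:4]) # open side, visible
nT=np.array([575.9,210.35]);nS=np.array([578.2,212.5])
for z in(34,):
    f=circle_edge(T,*nT,z,20,34,-1,A,R=27);print("T",f,rel(f[0],nT))
v,k=cent(T,(226,204,236,216),lambda p:np.clip(90-p[:,:,2],0,None));
b0=np.array([0,0])
for z in(40,42): V=onz(T,*v,z);print("vane",v,k,V.round(1),"yaw from nest",np.degrees(np.arctan2(*(V[:2]-nT)[::-1])),"from fit",np.degrees(np.arctan2(*(V[:2]-f[0][:2])[::-1])))
vs,k=cent(S,(465//1,0,466,1),lambda p:p[:,:,2]+1) if 0 else ((508-320)/4+345,162/4+225),0
Vs=onz(S,*vs,42);bs,k=cent(S,((548-320)//4+345,216//4+225,(580-320)//4+345,240//4+225),lambda p:(p[:,:,1]>90)*(p[:,:,0]>15)*(p[:,:,0]<35)*p[:,:,1]);Bs=onz(S,*bs,36)
d=Vs-Bs;print("S",bs,k,Vs.round(1),Bs.round(1),"yaw",np.degrees(np.arctan2(d[1],d[0])))
# needle: red pixels along top
hs=cv2.cvtColor(T["image"],cv2.COLOR_RGB2HSV).astype(int);g=T["image"].astype(int)
b=(214,204,229,212);p=g[b[1]:b[3],b[0]:b[2]];w=np.clip((p[:,:,0]-p[:,:,1])-8,0,None);vv,uu=np.nonzero(w)
P=np.array([onz(T,u+b[0],y+b[1],34)[:2] for u,y in zip(uu,vv)]);W=w[vv,uu]
m=np.average(P,axis=0,weights=W);e=np.linalg.eigh(np.cov(P.T,aweights=W))[1][:,-1];print("needle",len(W),m,np.degrees(np.arctan2(e[1],e[0]))%180-180, "from nest")
for n,c in(("T",T),): 
    D=circle_edge(c,576,210,8,44,66,-1,np.radians(np.r_[-180:180:4]));print("dial",D)
```

```text
T (array([575.66483399, 211.15182157,  27.        ]), 37, np.float64(0.5765980347546815)) (np.float64(0.72), np.float64(0.42))
vane [232.78723404 209.30851064] 18 [571.1 184.   40. ] yaw from nest -100.3676427506463 from fit -99.5848509076365
vane [232.78723404 209.30851064] 18 [570.9 183.6  42. ] yaw from nest -100.51190979723219 from fit -99.73922708822131
S [405.19775596 282.42215989] 11 [570.6 189.5  42. ] [583.6 232.2  36. ] yaw -106.99788468099918
needle 14 [573.27810551 201.2793099 ] -107.33092668085669 from nest
dial (array([575.89063415, 210.35279746,  54.47233963]), 75, np.float64(0.7263370429123057))
```

Run:
```python
from h import *
T=load("top4")
print(T["image"][203:217,223:240].max(2))
ce=np.array([575.66,211.15])
for th in(70,100,120):
    v,k=cent(T,(227,205,233,214),lambda p:np.clip(th-p[:,:,2],0,None))
    for z in(42,):
        V=onz(T,*v,z)[:2]-ce;print(th,v,k,V,np.linalg.norm(V),np.degrees(np.arctan2(V[1],V[0])))
c=T["image"][195:222,205:250,::-1];cv2.imwrite("pics/z.png",cv2.resize(c,None,fx=16,fy=16,interpolation=cv2.INTER_CUBIC))
```

```text
[[223 222 223 223 223 222 222 225 229 211 137  74 102 158 166 166 167]
 [223 222 223 223 224 223 224 224 227 225 155  94  90 161 169 167 164]
 [223 223 222 223 223 223 225 220 228 233 174 104  71 151 170 166 166]
 [223 224 223 223 224 225 219 189 206 213 183 120  72 122 163 168 165]
 [221 225 223 224 226 226 196 118  95 111 164 121  79 101 160 167 166]
 [219 222 224 222 224 226 202 120  42  81 152 116  80 101 162 169 164]
 [224 223 222 223 224 229 231 154  66 135 142 108  77 113 162 168 165]
 [223 224 223 224 225 222 215 128  77 199 155 104  69 128 164 167 166]
 [223 223 224 224 226 193 134  52  84 208 147 102  66 141 165 168 165]
 [224 223 224 225 225 177 139  89 129 165 121  91  90 158 169 166 161]
 [223 224 225 223 224 212 209 185 188 139  98  79 126 164 167 164 157]
 [223 224 224 224 225 227 231 226 191 127  90  83 158 167 167 168 159]
 [222 224 223 224 225 228 225 197 136  88  83 124 163 166 167 167 164]
 [224 224 225 226 226 224 195 135  90  73 124 162 169 168 166 167 166]]
70 [230.64 209.16] 3 [ -4.39086113 -22.90320488] 23.32030135276945 -100.85271111227361
100 [230.81308411 209.45327103] 8 [ -5.02869413 -23.29262973] 23.829275360062603 -102.18272499372779
120 [230.86233766 209.4025974 ] 10 [ -4.91913532 -23.39785471] 23.90936003863885 -101.8728791336886
```

View pics/z.png

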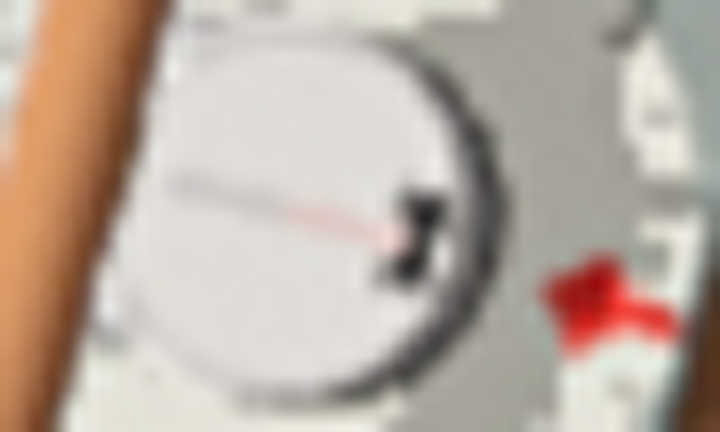

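```bash
cat >> h.py <<'E'
def needle(c,ctr,z,yaw0):
    """centroid of darkening (min channel) across the needle at several radii along yaw0, on plane z; line fit"""
    g=c["image"].astype(float).min(2);a=np.radians(yaw0);e=np.array([np.cos(a),np.sin(a)]);n=np.array([-e[1],e[0]]);Q=[]
    for r in np.arange(-13,15,1.):
        s=np.arange(-7,7.1,.25);X=ctr+r*e+s[:,None]*n;p=proj(c,np.c_[X,0*s+z])
        I=map_coordinates(g,[p[:,1],p[:,0]],order=1);w=np.clip(np.median(I)-3-I,0,None);w[(np.abs(s)>6)]=0
        if w.sum()>20: Q.append([r,(w*s).sum()/w.sum()])
    Q=np.array(Q);f=least_squares(lambda q:q[0]+q[1]*Q[:,0]-Q[:,1],[0,0],loss="soft_l1",f_scale=.3)
    return yaw0+np.degrees(np.arctan(f.x[1])),"offset %.2f"%f.x[0],len(Q),"res %.2f"%np.median(abs(f.fun))
E
python3 - <<'E'
from h import *
cs=np.array([575.66,211.15]);T0,T1,T4=load("top0"),load("top1"),load("top4")
for y in(-178,-175,-172): print(y,needle(T0,np.array([525.3,-97.2]),26,y),needle(T1,np.array([525.8,-97.6]),26,y))
for y in(-108,-105,-102): print(y,needle(T4,cs,34,y))
# arrow: tail/head by same idea: red centroid per radius
im=T4["image"].astype(float);w=np.clip(im[:,:,0]-np.maximum(im[:,:,1],im[:,:,2])-40,0,None)
m=np.zeros_like(w);m[208:221,236:250]=1;h=cv2.cvtColor(T4["image"],cv2.COLOR_RGB2HSV);w*=m*((h[:,:,0]<7)|(h[:,:,0]>172))
v,u=np.nonzero(w);P=np.array([onz(T4,a,b,8)[:2] for a,b in zip(u,v)]);W=w[v,u];d=np.average(P,axis=0,weights=W)
for n in([575.9,210.35],): print("arrow",d,np.degrees(np.arctan2(*(d-n)[::-1])))
E=np.linalg.eigh(np.cov(P.T,aweights=W))[1][:,-1];print("arrow axis",np.degrees(np.arctan2(E[1],E[0])))
E
```

```text
-178 (np.float64(-174.26392030967924), 'offset -0.47', 28, 'res 0.06') (np.float64(-173.88961025564038), 'offset -0.28', 28, 'res 0.05')
-175 (np.float64(-174.24388338890785), 'offset -0.47', 28, 'res 0.05') (np.float64(-173.87693408037237), 'offset -0.28', 28, 'res 0.06')
-172 (np.float64(-174.22010110391204), 'offset -0.47', 28, 'res 0.05') (np.float64(-173.8653857474541), 'offset -0.28', 28, 'res 0.06')
-108 (np.float64(-104.74099757706962), 'offset 0.23', 28, 'res 0.07')
-105 (np.float64(-104.66600009927812), 'offset 0.22', 28, 'res 0.08')
-102 (np.float64(-104.60707977056673), 'offset 0.22', 28, 'res 0.09')
arrow [563.38802355 169.71920954] -107.11586091537092
arrow axis 78.63758097483152
```

Run:
```python
from h import *
S4,T4,T0,S0=load("scene4"),load("top4"),load("top0"),load("scene0")
print("scene needle pick",needle(S0,np.array([528.3,-94.9]),26,-175),"placed",needle(S4,np.array([578.0,213.2]),34,-105))
def arrow(c,n):
    g=c["image"].astype(float);out=[]
    for r in np.arange(34,53,1.):
        a=np.radians(np.arange(-125,-88,.5));X=np.c_[n[0]+r*np.cos(a),n[1]+r*np.sin(a),0*a+8];p=proj(c,X)
        I=[map_coordinates(g[:,:,k],[p[:,1],p[:,0]],order=1) for k in range(3)]
        w=np.clip(I[0]-I[1]-40,0,None)*(I[0]>2*I[1]);w*= (np.abs(I[1]-I[2])<35)
        if w.sum()>100: out.append((r,round(np.degrees((a*w).sum()/w.sum()),1)))
    return out
for c,n in((T0,[575.9,210.35]),(T0,[575.66,211.15])):
    o=arrow(c,n);print(o,np.median([x[1] for x in o]))
o=arrow(S0,[578.1,212.5]);print("scene",o)
```

```text
scene needle pick (np.float64(-175.244149374583), 'offset -4.24', 18, 'res 0.05') placed (np.float64(-104.57807511090999), 'offset 5.13', 28, 'res 0.03')
[(np.float64(35.0), np.float64(-106.8)), (np.float64(36.0), np.float64(-106.8)), (np.float64(37.0), np.float64(-107.1)), (np.float64(38.0), np.float64(-107.6)), (np.float64(39.0), np.float64(-107.5)), (np.float64(40.0), np.float64(-106.7)), (np.float64(41.0), np.float64(-106.9)), (np.float64(42.0), np.float64(-106.5)), (np.float64(43.0), np.float64(-106.5)), (np.float64(44.0), np.float64(-106.9)), (np.float64(45.0), np.float64(-107.0)), (np.float64(46.0), np.float64(-106.7)), (np.float64(47.0), np.float64(-106.5)), (np.float64(48.0), np.float64(-106.7)), (np.float64(49.0), np.float64(-106.7)), (np.float64(50.0), np.float64(-106.5)), (np.float64(51.0), np.float64(-106.8)), (np.float64(52.0), np.float64(-107.0))] -106.8
[(np.float64(36.0), np.float64(-106.0)), (np.float64(37.0), np.float64(-106.2)), (np.float64(38.0), np.float64(-106.8)), (np.float64(39.0), np.float64(-107.1)), (np.float64(40.0), np.float64(-106.6)), (np.float64(41.0), np.float64(-106.3)), (np.float64(42.0), np.float64(-106.1)), (np.float64(43.0), np.float64(-105.9)), (np.float64(44.0), np.float64(-106.0)), (np.float64(45.0), np.float64(-106.3)), (np.float64(46.0), np.float64(-106.2)), (np.float64(47.0), np.float64(-106.0)), (np.float64(48.0), np.float64(-106.0)), (np.float64(49.0), np.float64(-106.0)), (np.float64(50.0), np.float64(-106.0)), (np.float64(51.0), np.float64(-106.0)), (np.float64(52.0), np.float64(-106.5))] -106.1
scene [(np.float64(41.0), np.float64(-112.5)), (np.float64(42.0), np.float64(-112.2)), (np.float64(43.0), np.float64(-112.5))]
```

Two independent checks, needle line -104.7° in the top view and -104.6° in the scene view, put the compass about 2° from the arrow (-106.8°). Its centre is within 1 mm of the nest. Both are inside tolerance, so on to the toggle.

Request:
{"op": "play_rows", "data": {
  "increments": [
    {"x":0,"y":-0.072,"z":0,"ax":-0.051,"ay":0.098,"az":-0.142,"grip":0},
    {"x":0,"y":-0.072,"z":0,"ax":-0.051,"ay":0.098,"az":-0.142,"grip":0},
    {"x":0,"y":-0.072,"z":0,"ax":-0.051,"ay":0.098,"az":-0.142,"grip":0},
    {"x":0,"y":-0.072,"z":0,"ax":-0.051,"ay":0.098,"az":-0.142,"grip":0},
    {"x":0,"y":-0.072,"z":0,"ax":-0.051,"ay":0.098,"az":-0.142,"grip":0},
    {"x":0,"y":-0.072,"z":0,"ax":-0.051,"ay":0.098,"az":-0.142,"grip":0},
    {"x":0,"y":-0.072,"z":0,"ax":-0.051,"ay":0.098,"az":-0.142,"grip":0},
    {"x":0,"y":-0.072,"z":0,"ax":-0.051,"ay":0.098,"az":-0.142,"grip":0},
    {"x":0,"y":-0.072,"z":0,"ax":-0.051,"ay":0.098,"az":-0.142,"grip":0},
    {"x":0,"y":-0.072,"z":0,"ax":-0.051,"ay":0.098,"az":-0.142,"grip":0}
  ]
}}

```text
t: 10.67
ee_pos: [509.7, -238.9, 190.7]
eef_rot: [-3.036, -0.303, -0.186]
contact_force: [-0.2, -0.8, -0.3]
grip_width: 12.4
```

```bash
python3 -c "
from h import *
plan([522,-298,132],0,0,-1)"
```

```text
t 10.67 pos [ 509.7 -238.9  190.7] y [ 0.202 -0.977 -0.072] z [ 0.112  0.096 -0.989] q [-0.59  0.39  1.7   0.17  1.02  0.7 ] F [-0.2 -0.8 -0.3] w 12.4
 d units [ 0.049 -0.236 -0.235]  turn units [-0.17   0.244 -0.398]  deg 14.2 mm 84.2
```

Request:
{"op": "play_rows", "data": {
  "increments": [
    {"x":0.008,"y":-0.06,"z":0,"ax":-0.05,"ay":0.07,"az":-0.1,"grip":0},
    {"x":0.008,"y":-0.06,"z":0,"ax":-0.05,"ay":0.07,"az":-0.1,"grip":0},
    {"x":0.008,"y":-0.06,"z":0,"ax":-0.04,"ay":0.06,"az":-0.1,"grip":0},
    {"x":0.008,"y":-0.05,"z":-0.04,"ax":-0.03,"ay":0.04,"az":-0.1,"grip":0},
    {"x":0.008,"y":0,"z":-0.08,"ax":0,"ay":0,"az":0,"grip":0},
    {"x":0.008,"y":0,"z":-0.08,"ax":0,"ay":0,"az":0,"grip":0},
    {"x":0,"y":0,"z":-0.02,"ax":0,"ay":0,"az":0,"grip":0},
    {"x":0,"y":0,"z":0,"ax":0,"ay":0,"az":0,"grip":0}
  ]
}}

```text
t: 11.33
ee_pos: [525.5, -291.4, 129.0]
eef_rot: [3.14, 0.001, -0.024]
contact_force: [0.2, -0.1, 0.7]
grip_width: 0.2
```

```bash
python3 -c "
from h import *
plan([595,-298,132],0,0,-1)"
```

```text
t 11.33 pos [ 525.5 -291.4  129. ] y [ 0.001 -1.     0.001] z [-0.015 -0.001 -1.   ] q [-0.58  0.56  1.59 -0.01  1.    1.  ] F [ 0.2 -0.1  0.7] w 0.2
 d units [ 0.278 -0.026  0.012]  turn units [ 0.002 -0.03  -0.001]  deg 0.9 mm 69.9
```

Request:
{"op": "play_rows", "data": {
  "increments": [
    {"x":0.03,"y":-0.012,"z":0,"ax":0,"ay":0,"az":0,"grip":0},
    {"x":0.035,"y":-0.012,"z":0.004,"ax":0,"ay":0,"az":0,"grip":0},
    {"x":0.035,"y":0,"z":0.002,"ax":0,"ay":0,"az":0,"grip":0},
    {"x":0.035,"y":0,"z":0.002,"ax":0,"ay":0,"az":0,"grip":0},
    {"x":0.035,"y":0,"z":0.002,"ax":0,"ay":0,"az":0,"grip":0},
    {"x":0.035,"y":0,"z":0.002,"ax":0,"ay":0,"az":0,"grip":0},
    {"x":0.03,"y":0,"z":0.002,"ax":0,"ay":0,"az":0,"grip":0}
  ]
}}

```text
t: 11.92
ee_pos: [589.2, -296.3, 138.1]
eef_rot: [3.139, 0.008, -0.024]
contact_force: [-1.1, 0.2, -0.8]
grip_width: 0.6
```

```bash
python3 -c "
from h import *
plan([595,-298,132],0,0,-1)"
```

```text
t 11.92 pos [ 589.2 -296.3  138.1] y [ 0.005 -1.     0.002] z [-0.015 -0.002 -1.   ] q [-0.53  0.65  1.41 -0.01  1.1   1.04] F [-1.1  0.2 -0.8] w 0.6
 d units [ 0.023 -0.007 -0.025]  turn units [ 0.004 -0.031 -0.011]  deg 0.9 mm 8.6
```

Request:
{"op": "play_rows", "data": {
  "increments": [
    {"x":0.02,"y":0,"z":-0.012,"ax":0,"ay":0,"az":0,"grip":0},
    {"x":0.02,"y":0,"z":-0.012,"ax":0,"ay":0,"az":0,"grip":0},
    {"x":0.016,"y":0,"z":0,"ax":0,"ay":0,"az":0,"grip":0}
  ]
}}

```text
t: 12.17
ee_pos: [598.1, -296.4, 134.2]
eef_rot: [3.14, 0.011, -0.053]
contact_force: [-37.8, -1.1, 15.7]
grip_width: 0.5
```

```bash
python3 -c "
from h import *
plan([605,-298,132],0,0,-1)"
```

```text
t 12.17 pos [ 598.1 -296.4  134.2] y [ 0.007 -1.     0.001] z [-0.034 -0.001 -0.999] q [-0.52  0.67  1.37 -0.02  1.12  1.05] F [-37.8  -1.1  15.7] w 0.5
 d units [ 0.027 -0.006 -0.009]  turn units [ 0.002 -0.068 -0.014]  deg 2.0 mm 7.4
```

At the stop (38 N). I'll back off and check.

Request:
{"op": "play_rows", "data": {
  "increments": [
    {"x":-0.04,"y":0,"z":0,"ax":0,"ay":0,"az":0,"grip":0},
    {"x":-0.08,"y":0,"z":0.02,"ax":0,"ay":0,"az":0,"grip":0},
    {"x":-0.14,"y":0,"z":0.1,"ax":0,"ay":0,"az":0,"grip":0},
    {"x":-0.15,"y":0,"z":0.1,"ax":0,"ay":0,"az":0,"grip":0},
    {"x":-0.15,"y":0,"z":0.1,"ax":0,"ay":0,"az":0,"grip":0},
    {"x":-0.1,"y":0,"z":0.05,"ax":0,"ay":0,"az":0,"grip":0},
    {"x":0,"y":0,"z":0,"ax":0,"ay":0,"az":0,"grip":0}
  ]
}}

```text
t: 12.75
ee_pos: [432.8, -294.6, 224.2]
eef_rot: [-3.14, -0.015, 0.061]
contact_force: [0.1, 0.5, 0.7]
grip_width: 0.0
```

Run:
```python
from h import *
from plant import ctrl
o=[]
for n,b in(("top",(190,165,270,265)),("top",(425,160,505,260)),("scene",(185,110,275,210))):
    c=ctrl.capture(n);pickle.dump(c,open(n+"5.pkl","wb"))
    o.append(cv2.resize(c["image"][b[1]:b[3],b[0]:b[2],::-1],None,fx=3,fy=3,interpolation=cv2.INTER_CUBIC))
cv2.imwrite("pics/end.png",np.hstack(o))
T=load("top5");print(needle(T,np.array([575.66,211.15]),34,-105),circle_edge(T,575.9,210.35,34,20,34,-1,np.radians(np.arange(-170,-20,4)),R=27)[0])
```

```text
(np.float64(-104.88025692959965), 'offset 0.27', 28, 'res 0.07') [575.67765606 211.10178843  27.        ]
```

View pics/end.png

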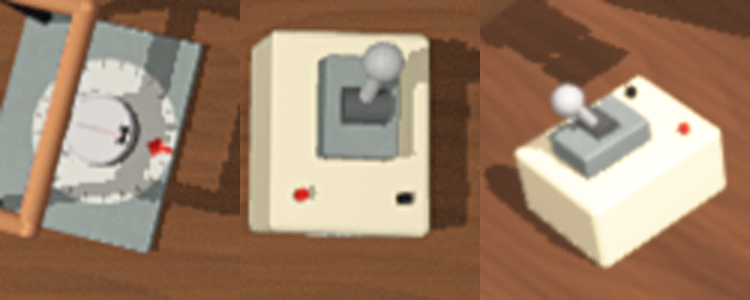

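Run:
```python
from h import *
from plant import ctrl
B,e=tri(load("top5"),(472.3,180.7),load("scene5"),(214.3,143));print(B,e)
B0=np.array([572.9,-298.2,136.3]);print("travel",B-B0,"(full 47.9 mm)")
if (B-B0)[0]>44: ctrl.sign_off();print("handed in")
```

```text
[ 617.11821246 -301.77347986  133.45454035] 0.5077931220034448
travel [44.21821246 -3.57347986 -2.84545965] (full 47.9 mm)
the job is handed in; nothing more can be done
handed in
```

The job is handed in after about 13 s of robot time. The compass stands on the grey plate against both pins, let go, and the toggle was then pushed over, away from the robot, until it hit its stop (38 N on the tool). `sign_off` gives no verdict, so what follows is my own measurement.

- **Position:** the compass axis is within about 1 mm of the nest centre found from the dial, and the compass looks flat.
- **Direction:** the needle line reads about -104.8° and the red arrow -106.8°, so about 2° off, with a limit of 5°. A coarser check on the few vane pixels gave about -102°, or 4–5° off. I trusted the needle line because both cameras agreed on it (-104.7° and -104.6°), but the direction margin is not large.
- **Toggle:** the last pictures show the ball leaning away from the robot. It moved about 44 mm of the expected 48 mm by rough triangulation. That method is only good to a few mm, so it neither proves nor rules out full travel, but the tool did meet the stop.
- **Other things:** I never drove the arm at the coil and no unexpected force showed up near it. I did not re-measure the wheels, hex key or dish at the end.
- **In the carry:** one picture suggested the compass had pitched nose-down in the grip. A rough triangulation put the pitch at only a few degrees, and pressing it down on the plate levelled it before the push to the pins.

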